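# Select the test range by clicks and start the tester

### The job

Set the insulation tester to range 5: with a fingertip, push the lever of its rotary selector clockwise, click by click, until it rests in the fifth position (the first is the wide mark at the counter-clockwise stop, so the fifth is four clicks from that stop), and never turn it past that one, where the test voltage would be too high. Then press the start button on the separate button box fully down with a fingertip and let it come back up. Do not take the lever between the fingers, and leave the carton, meter, screwdriver and plug where they are.

Things in the scene. Friction and masses are not known exactly. Their poses are not given: they have to be found in the camera images.
- tester: Insulation tester, a grey flat case 240 (x) by 300 (y) by 85 mm high with a white top panel, fixed to the bench. Origin: centre of its underside; z up, x away from the robot at yaw 0. The selector's upright axis is 30 mm towards -x and 50 mm towards +y of the centre. A dark flat display and two fixed terminal posts 24 mm high are at its -y end.
- first_mark (a point): Middle of the first, wide (10 mm) mark on the panel, at the selector's counter-clockwise stop. Seven black marks, 14 mm long and the others 4 mm wide, lie on the panel 78 mm from the selector's axis, one per click, 30 degrees apart: the first towards the case's +y, the fourth towards its +x, the fifth 30 degrees clockwise of +x, the last towards -y.
- selector (a joint): Angle of the selector (rad), 0 at the counter-clockwise stop (lever towards the case's +y, first mark), growing clockwise as seen from above to 3.14 at the seventh mark. A spring detent pulls it to multiples of 0.524 rad (30 degrees); the fifth position is 2.094. It starts in one of the first three. Once past the middle between two positions it snaps on by itself to the next and stays.
- selector_hub (a point): Top centre of the selector's hub, on its upright axis, 32 mm above the panel and 117 mm above the bench. The hub is black, 32 mm across. This point's y axis points along the lever to its tip, its z up.
- lever_tip (a point): Top of the outer end of the selector's one-sided black lever (white line on top), 62 mm from the axis, 117 mm above the bench. The lever is a bar 12 mm wide and 26 mm high, its underside 6 mm above the panel, with flat upright sides. Pushed sideways 45 mm from the axis it takes about 2 to 4 N to click over.
- start_box: Grey button box, 85 by 85 by 65 mm high, fixed on the bench beside the tester, on the left or the right. Origin: centre of its underside. The push button is in the middle of its top.
- start_button (a joint): Travel of the start button (m), 0 up, 0.006 fully down; pressed down, sprung back up; fully down takes about 5 N.
- start_button_top (a point): Centre of the top of the black start button, 32 mm across, in a steel housing on the button box; pressed straight down. It stands 87 mm above the bench.
- carton: Closed cardboard carton 75 by 85 by 50 mm high, loose on the bench on the other side of the tester, to be left alone. Origin: centre of its underside.
- meter: Yellow handheld meter lying on its back, 190 by 90 by 40 mm (its knob 48 mm high), loose, to be left alone. Origin: centre of its underside, long side along its x.
- driver: Loose screwdriver 200 mm long lying along its x, red handle 26 mm thick towards -x, to be left alone. Origin: at its middle, underneath.
- plug: Loose upright shorting plug, 18 mm across and 38 mm high, standing on the tester's panel beyond the selector, to be left alone. Origin: centre of its underside.
Things that resemble listed ones, but are neither listed nor needed, are in the scene too. Several things look just like the start_box: the one meant starts farthest to the robot's right.

How it is judged:
By the outcome, as a careful person would: the job done as asked, in the order asked, and still so for the second after the job is handed in, with the robot touching nothing.
It also fails if it takes over 51 s, if anything falls off the work surface, if the arm or the gripper's body presses on something with over 40 N, if the wrist force passes 120 N, or if a joint passes its speed limit or range.

### The arm

A 7-joint arm with a two-finger parallel gripper is mounted at the origin on the work surface. World frame = base frame: x ahead of the robot, y to its left, z up, the work surface at z = 0. Lengths are in m, angles in rad, forces in N, time in s.
With the tool pointing down it reaches from about 0.4 to 0.9 m from the base axis. Payload 5.5 kg.
Tool frame: the origin (TCP) lies midway between the tips of the shut fingers; the grasp point (between the pads) lies behind it (arm.hold_point_z is the z of the grasp point in the tool frame, in m); z points along the fingers, x is the direction in which the jaws open and shut, and the axes are right-handed (so a half turn about z gives the same grasp; the last joint's range is limited). The gripper opens to 92 mm and grips with 3 to 60 N. Pads are 19 mm wide; open, the fingers measure 130 mm over their backs; the gripper's body (75 mm by 190 mm) begins 47 mm behind the grasp point.
Start: joints at [-0.884, 0.501, -0.427, 1.55, 0.221, 1.138, -0.21], TCP at [0.267, 0.593, 0.227] pointing down, gripper open.
Joint ranges: [-2.88, 2.88], [-0.31, 2.03], [-1.54, 1.56], [0.2, 2.42], [-1.41, 4.55], [0.19, 2.02], [-2.57, 2.57]. Speed limits (rad/s): [2.57, 2.57, 3.14, 3.14, 3.14, 3.14, 3.14].

### API

Orientations are given as a unit quaternion [x, y, z, w].
In Python, from plant import arm, release, grab, camera, readout gives the robot as it stands. The module is installed in compiled form; this text tells all that it offers. Calls block until the motion is done:
- arm.reach(position, orientation): joint-space move of the TCP to a pose.
- arm.move_straight(position, rotation=None, v=0.15, f_stop=None): straight line of the TCP; rotation=None keeps the orientation; v is the mean speed in m/s. With f_stop (N) it stops when the force on the tool has changed by that much, and returns True; else False.
- arm.move_j(angles): joint-space move.
- release() and grab(): open the fingers fully, or close them until they stop; the grip force is fixed at half the most.
- arm.pause(seconds).
- arm.inverse_kinematics(position, orientation): joint angles nearest the present ones, or None.
- camera(name): name is "scene" or "top"; returns a dict with "color" (384x512x3 uint8, red, green, blue), "camera_matrix" (3x3 intrinsics, pixels), "world_from_camera" (4x4, takes a point from camera to world coordinates). Camera axes: x right, y up, looking along -z (the intrinsics and any distortion apply to the point x, -y, -z); pixel columns grow to the right and rows downward; lengths in m; the calibration is good to about 2 mm. A picture is of the moment at which its call begins. There is no depth.
A pose or a line that the arm cannot do raises arm.PlanningError and nothing moves.
- arm.job_done(): hands the job in, once; it reports no verdict.
Readings, each from a call of its own:
- readout.current_t(): time.
- readout.current_joints(): joint angles.
- readout.current_dq(): joint speeds.
- readout.current_joint_torque(): joint torques, N m.
- readout.current_position(): TCP position.
- readout.current_tool_rot(): TCP orientation.
- readout.current_contact_force(): force on the tool from outside, world axes, zero at the start.
- readout.current_ft_torque(): the same for the moment, N m.
- readout.current_width(): finger opening in m.
Only numpy, scipy, OpenCV 4.12 (cv2) and the standard library are available. Lean on these libraries where they do the work, as an engineer would, in place of code of your own. Each camera call takes 0.05 s, during which the arm holds its last target.

## Working session

There is one attempt and no reset: what is moved stays moved. The work goes in short steps, each a Python script; the robot and the scene stay as the last script left them, time stands still between calls to the robot, and variables do not carry over. Pictures are saved under pics/ and viewed, and the job is handed in when it is done.

```bash
mkdir -p pics
python3 - <<'E'
from plant import arm, release, grab, camera, readout
import cv2,pickle
for n in("scene","top"):
    c=camera(n); cv2.imwrite(f"pics/{n}0.png",c["color"][:,:,::-1]); pickle.dump(c,open(f"{n}0.pkl","wb"))
    print(n,[k for k in c],c["camera_matrix"].round(1).tolist(),c["world_from_camera"].round(3).tolist())
print(readout.current_t(),readout.current_position(),readout.current_tool_rot(),readout.current_width(),arm.hold_point_z)
E
```

```text
scene ['color', 'camera_matrix', 'world_from_camera'] [[398.1, 0.0, 254.1], [0.0, 398.1, 193.9], [0.0, 0.0, 1.0]] [[0.146, -0.634, 0.76, 1.269], [0.989, 0.085, -0.119, -0.139], [0.011, 0.769, 0.639, 0.717], [0.0, 0.0, 0.0, 1.0]]
top ['color', 'camera_matrix', 'world_from_camera'] [[436.6, 0.0, 249.4], [0.0, 436.6, 197.0], [0.0, 0.0, 1.0]] [[-0.016, 0.998, -0.056, 0.446], [-1.0, -0.016, 0.0, 0.016], [-0.001, 0.056, 0.998, 1.488], [0.0, 0.0, 0.0, 1.0]]
0.1 [0.26710139 0.59187078 0.22579255] [ 8.40009552e-01  5.42570883e-01 -7.54970729e-04  4.69474491e-04] 0.09169290885776382 -0.0188
```

View pics/scene0.png

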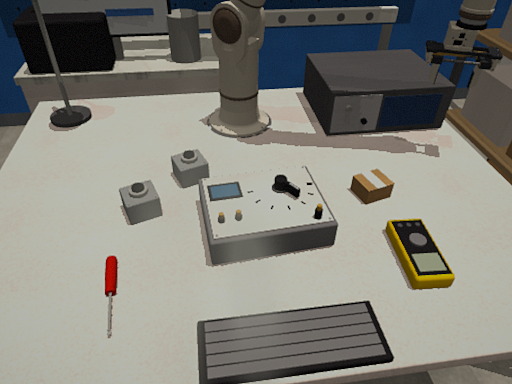

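View pics/top0.png

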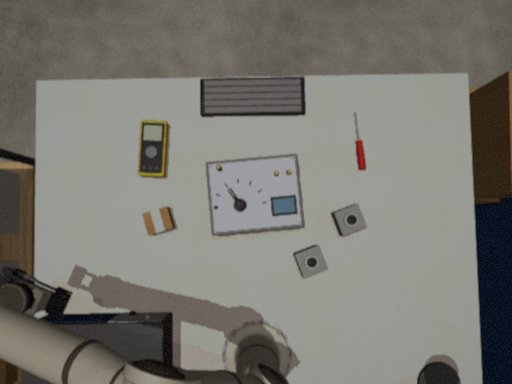

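The top view shows the tester at about (255,195) and its hub at (240,205). There are two button boxes, at (349,220) and (312,261). The one farther right (-y) is (349,220). I'll zoom in on both views.

Run:
```python
import cv2
a=cv2.imread("pics/top0.png")[145:285,200:375]; cv2.imwrite("pics/topz.png",cv2.resize(a,None,fx=4.5,fy=4.2,interpolation=cv2.INTER_CUBIC)) 
a=cv2.imread("pics/scene0.png")[160:260,190:340]; cv2.imwrite("pics/scenez.png",cv2.resize(a,None,fx=5,fy=5,interpolation=cv2.INTER_CUBIC))
```

```text
(no output)
```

View pics/topz.png

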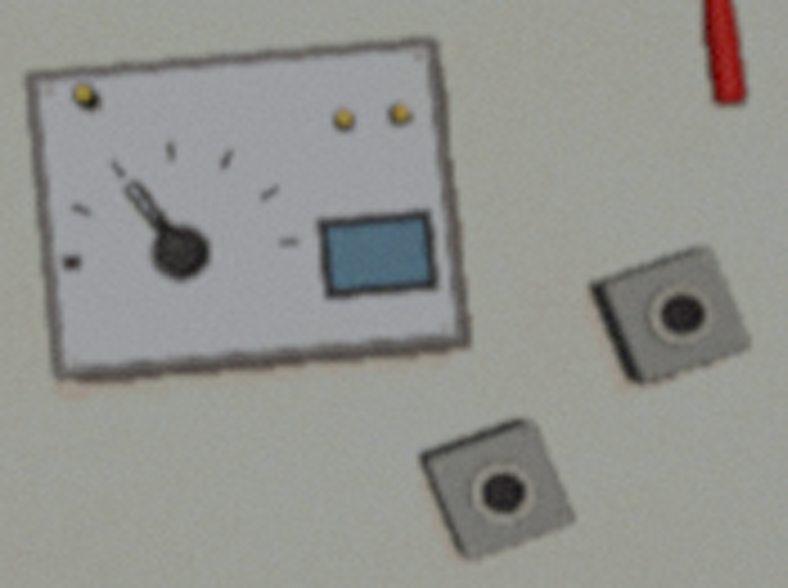

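View pics/scenez.png

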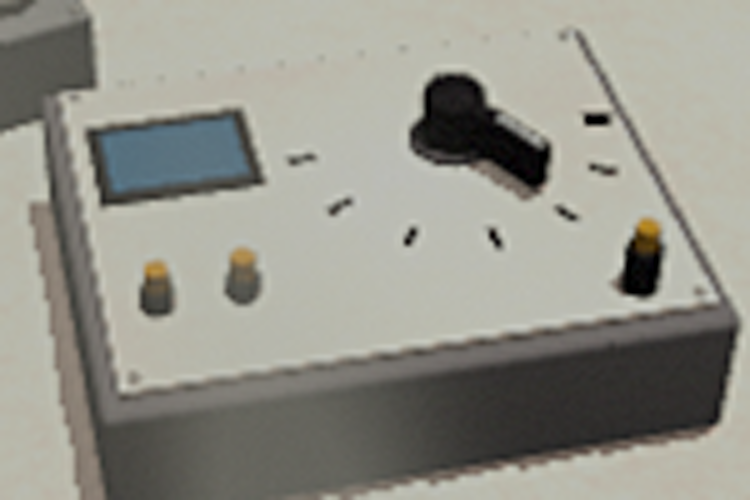

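The scene view shows the lever pointing at the third mark, so it needs two clicks clockwise. Next I'll locate everything.

```bash
cat > h.py <<'E'
import numpy as np,cv2,pickle
def ray(c,u,v):
    K=c["camera_matrix"];T=c["world_from_camera"]
    d=T[:3,:3]@np.array([(u-K[0,2])/K[0,0],-(v-K[1,2])/K[1,1],-1.]);return T[:3,3],d
def onz(c,u,v,z):
    o,d=ray(c,u,v);return o+d*(z-o[2])/d[2]
def blobs(c,thr,amin,amax,box):
    g=c["color"].max(2).astype(int);m=(g<thr).astype(np.uint8);M=np.zeros_like(m);u0,v0,u1,v1=box;M[v0:v1,u0:u1]=m[v0:v1,u0:u1]
    n,l,s,ce=cv2.connectedComponentsWithStats(M,connectivity=8)
    return [(ce[i].round(2).tolist(),s[i].tolist()) for i in range(1,n) if amin<=s[i][4]<=amax]
E
python3 - <<'E'
from h import *
from scipy.spatial.transform import Rotation as R
t=pickle.load(open("top0.pkl","rb"));s=pickle.load(open("scene0.pkl","rb"))
# seeds from zooms, refine by darkness centroid
def refine(c,u,v,r=3):
    g=c["color"].astype(float).mean(2);u0,v0=int(round(u)),int(round(v))
    p=g[v0-r:v0+r+1,u0-r:u0+r+1];w=np.clip(np.median(p)-8-p,0,None)
    yy,xx=np.mgrid[v0-r:v0+r+1,u0-r:u0+r+1];return (w*xx).sum()/w.sum(),(w*yy).sum()/w.sum()
tz=[(72,262),(82,209),(118,168),(171,151),(227,158),(270,192),(289,241)]
sz=[(596,119),(603,169),(567,214),(494,238),(411,236),(341,207),(301,159)]
res={}
for c,L,f,n in((t,[(x/4.5+200-.4,y/4.2+145-.4) for x,y in tz],0,"top"),(s,[(x/5+190-.4,y/5+160-.4) for x,y in sz],0,"scene")):
    P=[];
    for u,v in L:
        u,v=refine(c,u,v,3 if n=="top" else 3);P.append(onz(c,u,v,.085)[:2])
    P=np.array(P);a=np.radians(90-30*np.arange(7));M=.078*np.c_[np.cos(a),np.sin(a)]
    mc,pc=M.mean(0),P.mean(0);H=(M-mc).T@(P-pc);U,S,V=np.linalg.svd(H);D=np.diag([1,np.linalg.det(V.T@U.T)]);Rm=V.T@D@U.T
    cen=pc-Rm@mc;yaw=np.degrees(np.arctan2(Rm[1,0],Rm[0,0]))
    print(n,"hub",cen.round(4),"yaw",yaw.round(2),"res mm",(1e3*np.linalg.norm((Rm@M.T).T+cen-P,axis=1)).round(1))
print("top dark blobs");[print(b) for b in blobs(t,75,20,400,(225,170,375,280))]
print("scene dark");[print(b) for b in blobs(s,70,15,400,(110,145,350,260))]
E
python3 - <<'E'
import cv2
a=cv2.imread("pics/scene0.png")[140:230,110:220]; cv2.imwrite("pics/boxz.png",cv2.resize(a,None,fx=6,fy=6,interpolation=cv2.INTER_CUBIC))
E
```

```text
top hub [0.5    0.0475] yaw 4.62 res mm [0.5 1.1 2.9 0.3 0.3 0.5 0.7]
scene hub [0.5006 0.0471] yaw 4.5 res mm [0.3 0.5 0.  0.6 0.4 0.2 0.2]
top dark blobs
([239.35, 203.89], [234, 196, 12, 15, 119])
([277.14, 197.86], [271, 197, 16, 4, 21])
([285.86, 207.86], [272, 196, 25, 20, 72])
([336.57, 224.05], [332, 213, 11, 23, 63])
([351.11, 219.33], [347, 215, 9, 9, 63])
([311.5, 262.0], [308, 258, 8, 9, 60])
scene dark
([188.14, 154.19], [184, 151, 10, 8, 37])
([284.29, 185.99], [272, 175, 28, 23, 321])
([137.0, 187.22], [132, 183, 12, 9, 83])
([239.19, 190.31], [237, 183, 5, 14, 16])
([211.68, 195.2], [208, 186, 15, 15, 41])
([125.94, 209.81], [122, 199, 9, 23, 32])
([317.64, 213.37], [314, 207, 8, 12, 70])
([210.69, 252.12], [209, 244, 6, 16, 26])
```

View pics/boxz.png

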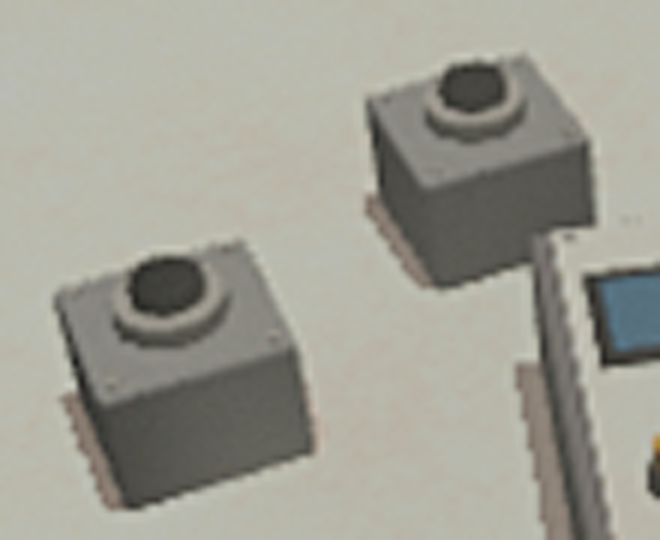

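```bash
cat >> h.py <<'E'
HUB=np.array([.5003,.0473]);YAW=np.radians(4.55)
def quat(a): return [float(np.cos(a/2)),float(np.sin(a/2)),0.,0.]
def pose(th,gap,z,r=.047):
    a=np.pi/2+YAW-np.radians(th);p=HUB+r*np.array([np.cos(a),np.sin(a)])+(.0155+gap)*np.array([-np.sin(a),np.cos(a)])
    return [float(p[0]),float(p[1]),z],quat(a)
E
python3 - <<'E'
from h import *
from plant import arm,grab,readout
t=pickle.load(open("top0.pkl","rb"));s=pickle.load(open("scene0.pkl","rb"))
for z in (.087,):print("button",onz(t,351.11,219.33,z).round(4),onz(s,137,187.22,z).round(4), "other",onz(t,311.5,262,z).round(4))
for a in((60,.015,.2),(60,.015,.099),(90,0,.099),(112,0,.099)):print(a,pose(*a),np.round(arm.inverse_kinematics(*pose(*a)),2))
p=readout.current_position();
arm.move_straight([p[0],p[1],.3],v=.2);grab()
q=[.40,.35,.3];arm.move_straight(q,v=.25) 
P,Q=pose(60,.015,.22);arm.reach(P,Q)
print(readout.current_t(),readout.current_position(),readout.current_width(),readout.current_contact_force())
E
```

```text
button [ 0.4472 -0.3084  0.087 ] [ 0.4552 -0.3099  0.087 ] other [ 0.3135 -0.1783  0.087 ]
(60, 0.015, 0.2) ([0.5217133660216181, 0.09907564828782166, 0.2], [0.9548904628788246, 0.29695825279500826, 0.0, 0.0]) [-0.13  0.29 -0.13  1.88  0.05  0.97  0.32]
(60, 0.015, 0.099) ([0.5217133660216181, 0.09907564828782166, 0.099], [0.9548904628788246, 0.29695825279500826, 0.0, 0.0]) [-0.13  0.43 -0.13  1.96  0.08  0.76  0.29]
(90, 0, 0.099) ([0.5459222787026857, 0.06647961641885632, 0.099], [0.9992118107954966, 0.03969580792457489, 0.0, 0.0]) [-0.15  0.45 -0.02  1.92  0.01  0.77 -0.1 ]
(112, 0, 0.099) ([0.5497850509913681, 0.0479926242716632, 0.099], [0.9884277927295718, -0.151692117658587, 0.0, 0.0]) [-0.18  0.46  0.06  1.92 -0.04  0.77 -0.41]
4.425 [0.52162134 0.10161264 0.22047784] 0.00014007785433061304 [0.09044965 0.18087831 1.30188901]
```

Run:
```python
from h import *
from plant import arm,camera,readout
arm.pause(.3);print(readout.current_position(),readout.current_contact_force())
P,Q=pose(60,.015,.099);print(arm.move_straight(P,Q,v=.1,f_stop=5));arm.pause(.2)
print(readout.current_t(),P,readout.current_position(),readout.current_contact_force())
for n in("scene","top"):
    c=camera(n);a=c["color"][:,:,::-1];a=a[150:260,190:350] if n=="scene" else a[145:245,195:315]
    cv2.imwrite(f"pics/{n}1.png",cv2.resize(a,None,fx=5,fy=5,interpolation=cv2.INTER_CUBIC))
```

```text
[0.52167654 0.10026722 0.22033052] [ 0.23552808  0.14326801 -0.19820428]
False
6.2833 [0.5217133660216181, 0.09907564828782166, 0.099] [0.52211575 0.09914447 0.09955148] [-0.64926134 -1.1994098   0.5317346 ]
```

View pics/scene1.png

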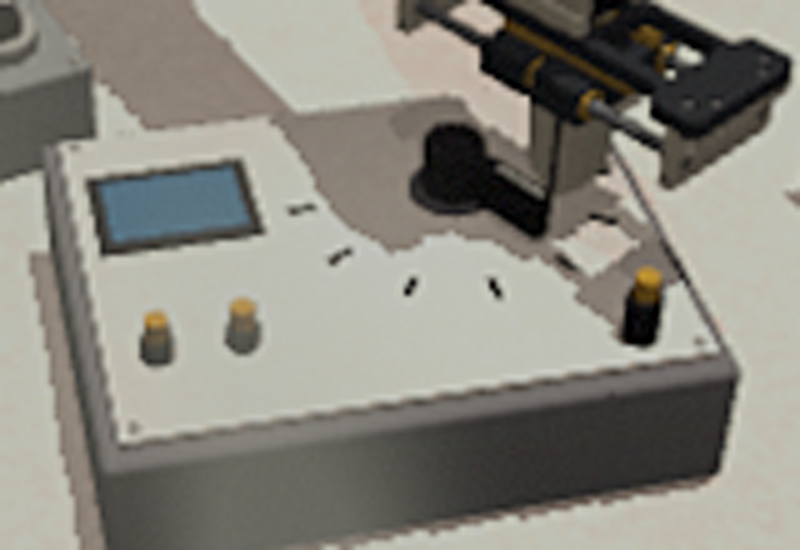

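The fingertip is down on the counter-clockwise side of the lever, parallel to it and touching nothing. I'll push in small arc steps and log the tangential force.

```bash
cat >> h.py <<'E'
def push(arm,readout,ths,gap=0.):
    for th in ths:
        P,Q=pose(th,gap,.099);st=arm.move_straight(P,Q,v=.03,f_stop=12);arm.pause(.1)
        f=np.mean([readout.current_contact_force()]*1,axis=0);a=np.pi/2+YAW-np.radians(th);tn=np.array([np.sin(a),-np.cos(a)])
        d=np.array(readout.current_position()[:2])-HUB; off=-d@tn; rad=d@np.array([np.cos(a),np.sin(a)])
        print(th,st,"Ft %.2f"%-(f[:2]@tn),"off %.1fmm r %.1f"%(off*1e3,rad*1e3),"t %.2f"%readout.current_t())
        if st:break
E
python3 - <<'E'
from h import *
from plant import arm,camera,readout
push(arm,readout,[60],.006)
push(arm,readout,[60,64,68,71,74,77])
for n in("scene","top"):
    c=camera(n);a=c["color"][:,:,::-1];a=a[150:260,190:350] if n=="scene" else a[145:245,195:315]
    cv2.imwrite(f"pics/{n}2.png",cv2.resize(a,None,fx=5,fy=5,interpolation=cv2.INTER_CUBIC))
E
```

```text
60 False Ft 0.60 off 21.6mm r 46.9 t 6.93
60 False Ft 2.90 off 15.9mm r 47.1 t 7.38
64 False Ft 2.47 off 15.7mm r 47.2 t 7.75
68 False Ft 0.78 off 15.3mm r 47.0 t 8.12
71 False Ft 0.86 off 15.1mm r 46.7 t 8.47
74 False Ft 0.16 off 15.3mm r 46.8 t 8.82
77 False Ft 0.48 off 15.6mm r 46.9 t 9.17
```

View pics/scene2.png

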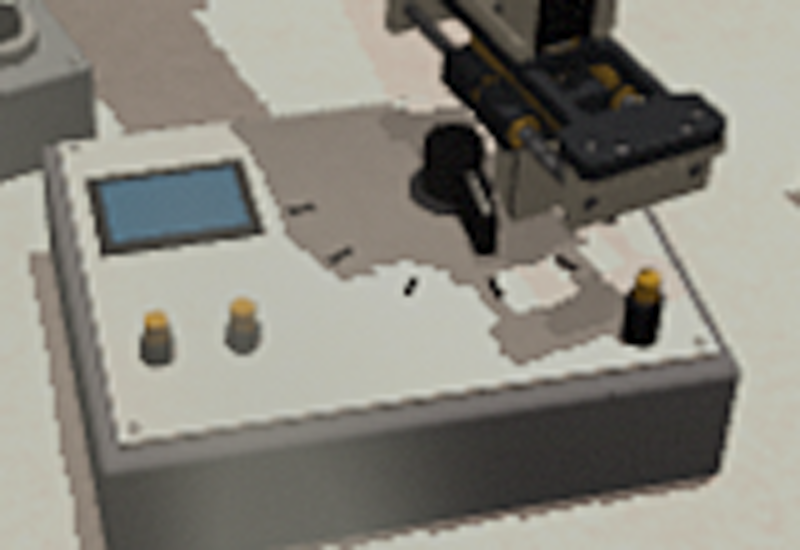

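The lever clicked over to the fourth mark. The click came at a commanded 64–68°, so the finger is a few mm thicker than I assumed. For the second click I'll use fine steps and stop when the force drops.

Run:
```python
from h import *
from plant import arm,camera,readout
push(arm,readout,[83,88,91,93,95,97,99])
for n in("scene","top"):
    c=camera(n);a=c["color"][:,:,::-1];a=a[150:260,190:350] if n=="scene" else a[145:245,195:315]
    cv2.imwrite(f"pics/{n}3.png",cv2.resize(a,None,fx=5,fy=5,interpolation=cv2.INTER_CUBIC))
```

```text
83 False Ft 0.56 off 15.7mm r 46.9 t 9.69
88 False Ft -0.05 off 15.8mm r 46.9 t 10.08
91 False Ft 3.88 off 16.4mm r 46.7 t 10.43
93 False Ft 3.61 off 15.7mm r 46.9 t 10.78
95 False Ft 1.85 off 15.2mm r 47.0 t 11.13
97 False Ft 0.59 off 15.2mm r 47.0 t 11.48
99 False Ft 0.64 off 15.3mm r 47.2 t 11.83
```

View pics/scene3.png

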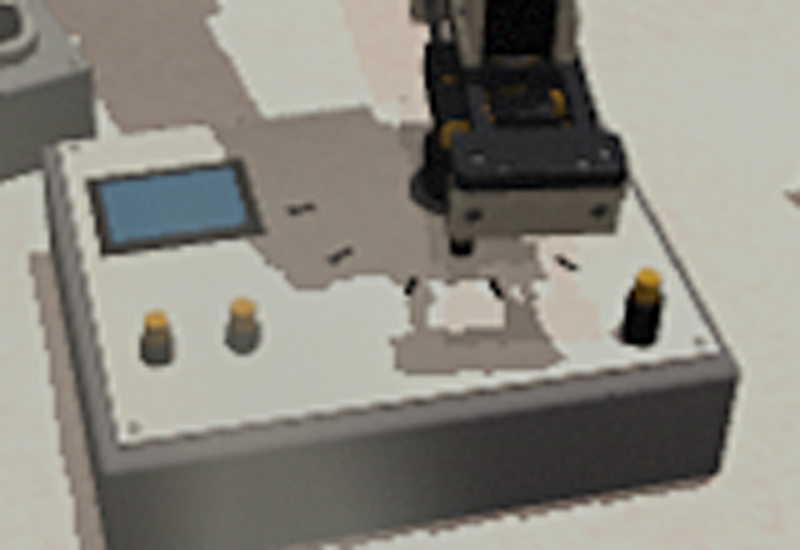

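The force has dropped, but the tip (about 460,240) is still between marks 4 and 5, so the lever is near the midpoint. I'll continue a few degrees.

Run:
```python
from h import *
from plant import arm,camera,readout
push(arm,readout,[101,103,105])
arm.pause(.2)
for n in("scene","top"):
    c=camera(n);a=c["color"][:,:,::-1];a=a[150:260,190:350] if n=="scene" else a[145:245,195:315]
    cv2.imwrite(f"pics/{n}4.png",cv2.resize(a,None,fx=5,fy=5,interpolation=cv2.INTER_CUBIC))
```

```text
101 False Ft 0.21 off 15.4mm r 47.2 t 12.28
103 False Ft 0.49 off 15.4mm r 47.1 t 12.63
105 False Ft -0.06 off 15.5mm r 47.0 t 12.98
```

View pics/scene4.png

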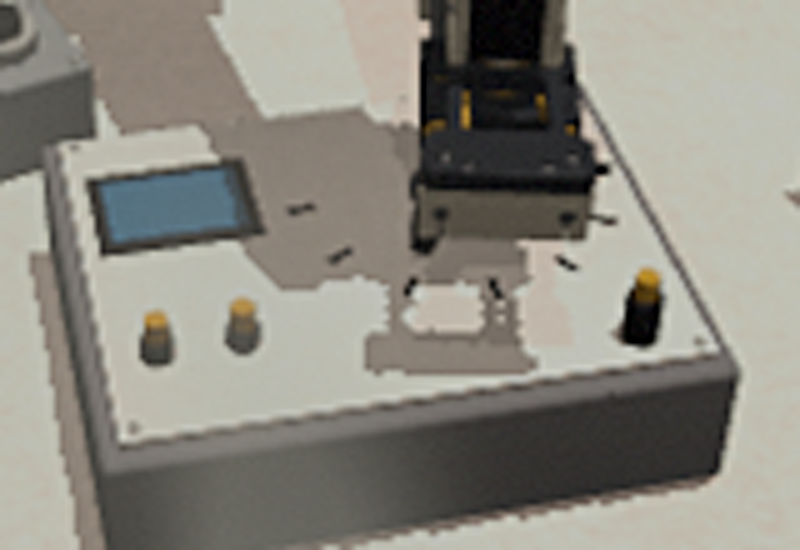

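The tip (about 424,243) is now at the fifth mark. I'll back off, rise, and move towards the button with a clear view to check.

Run:
```python
from h import *
from plant import arm,camera,readout
P,Q=pose(105,.012,.099);arm.move_straight(P,Q,v=.05)
P[2]=.24;arm.move_straight(P,Q,v=.2)
B=[.449,-.309,.24];arm.reach(B,quat(0.0));arm.pause(.2)
print(readout.current_t(),readout.current_position())
for n in("scene","top"):
    c=camera(n);pickle.dump(c,open(f"{n}5.pkl","wb"));a=c["color"][:,:,::-1]
    cv2.imwrite(f"pics/{n}5f.png",a);a=a[150:260,190:350] if n=="scene" else a[145:245,195:315]
    cv2.imwrite(f"pics/{n}5.png",cv2.resize(a,None,fx=5,fy=5,interpolation=cv2.INTER_CUBIC))
s=c=pickle.load(open("scene0.pkl","rb"))
```

```text
16.175 [ 0.44978798 -0.30785199  0.23989294]
```

View pics/scene5.png

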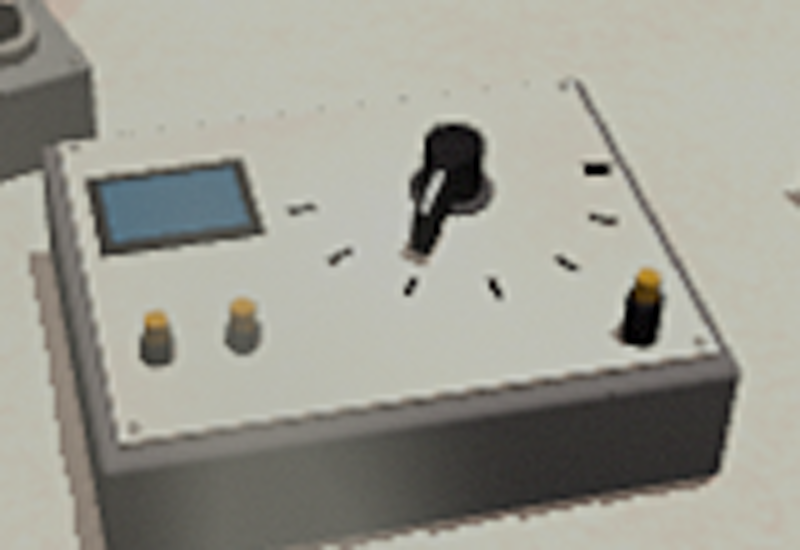

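View pics/top5.png

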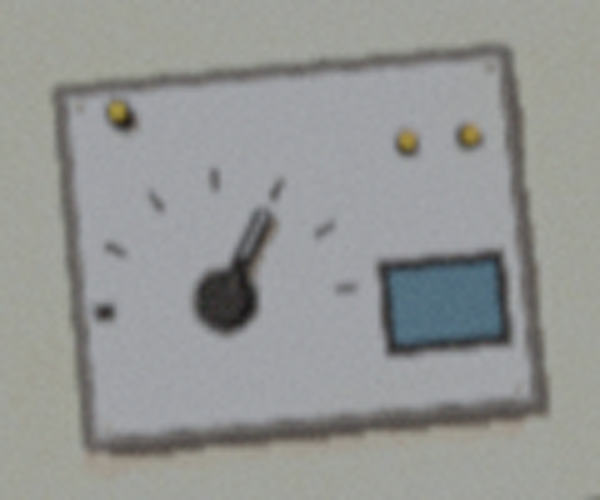

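View pics/scene5f.png

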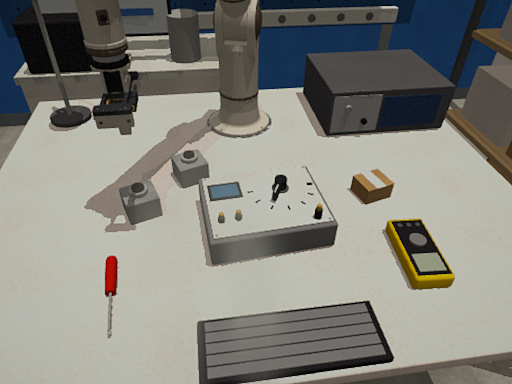

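Both views show the lever resting on the fifth mark, with the plug unmoved. Before pressing, I'll check the gripper's projected position and refine the button estimate from the housing ring.

Run:
```python
from h import *
s=pickle.load(open("scene5.pkl","rb"));t=pickle.load(open("top0.pkl","rb"))
def proj(c,p):
    K=c["camera_matrix"];T=np.linalg.inv(c["world_from_camera"]);q=T[:3,:3]@np.array(p)+T[:3,3];q=np.array([q[0],-q[1],-q[2]]);q=K@q;return (q[:2]/q[2]).round(1)
for p in([.4498,-.3079,.24],[.449,-.309,.087],[.455,-.310,.087],[.447,-.3084,.087]):print(p,proj(s,p),proj(t,p))
for c,n,b in((s,"s",(115,165,165,225)),(t,"t",(325,195,372,242))):
    a=c["color"][b[1]:b[3],b[0]:b[2],::-1];cv2.imwrite(f"pics/b{n}.png",cv2.resize(a,None,fx=10,fy=10,interpolation=cv2.INTER_NEAREST))
```

```text
[0.4498, -0.3079, 0.24] [126.2 133.4] [363.3 218.1]
[0.449, -0.309, 0.087] [137.5 185.7] [351.3 218.8]
[0.455, -0.31, 0.087] [137.  187.2] [351.5 216.9]
[0.447, -0.3084, 0.087] [137.8 185.2] [351.1 219.4]
```

View pics/bs.png

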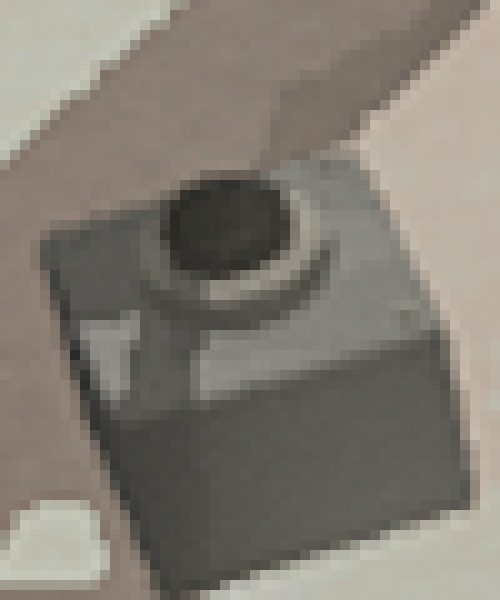

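View pics/bt.png

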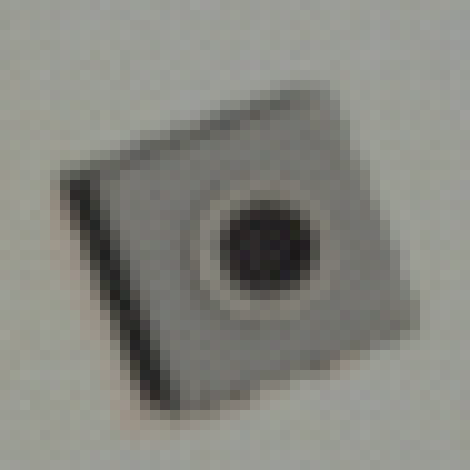

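Both views agree on the button centre, about (0.449, -0.309). Pressing.

Run:
```python
from h import *
from plant import arm,camera,readout
Q=quat(0.)
B=[.449,-.309,.097]
arm.move_straight(B,Q,v=.12,f_stop=10);arm.pause(.3)
print(readout.current_position(),readout.current_contact_force())
for z in(.088,.086,.084,.082,.081,.080,.079,.078):
    st=arm.move_straight([B[0],B[1],z],Q,v=.02,f_stop=15);arm.pause(.15)
    f=readout.current_contact_force()[2];p=readout.current_position();print(z,st,p.round(4),"Fz %.2f"%f,"t %.2f"%readout.current_t())
    if st or f>11:break
c=camera("scene");cv2.imwrite("pics/press.png",cv2.resize(c["color"][140:240,90:200,::-1],None,fx=5,fy=5))
```

```text
[ 0.44925523 -0.30909264  0.09742333] [ 0.05996304  0.15036648 -0.12182449]
0.088 False [ 0.4491 -0.309   0.0881] Fz -0.42 t 18.67
0.086 False [ 0.4493 -0.3092  0.0863] Fz 1.62 t 19.07
0.084 False [ 0.4493 -0.3092  0.0842] Fz 2.94 t 19.47
0.082 False [ 0.4493 -0.3092  0.0822] Fz 3.74 t 19.87
0.081 False [ 0.4493 -0.3092  0.0813] Fz 5.46 t 20.27
0.08 False [ 0.4493 -0.3093  0.0811] Fz 13.98 t 20.67
```

View pics/press.png

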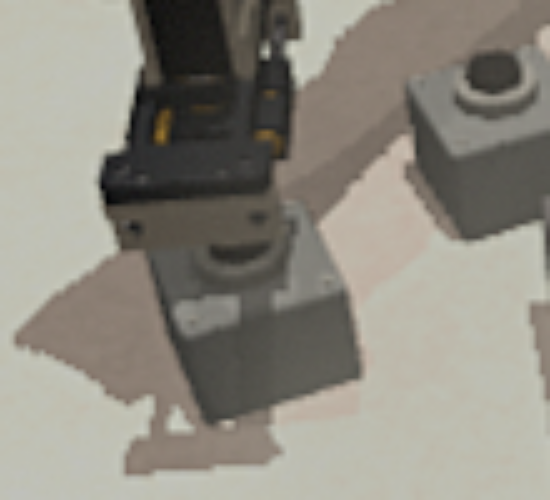

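The spring force rose to about 5 N, then there was a hard stop at z≈0.081 (14 N) after 6 mm of travel, so the button is fully down. Now I'll lift off and do a final check.

Run:
```python
from h import *
from plant import arm,camera,readout
arm.move_straight([.449,-.309,.25],quat(0.),v=.1);arm.pause(.5)
print(readout.current_t(),readout.current_contact_force())
c=camera("scene");cv2.imwrite("pics/final.png",cv2.resize(c["color"][100:270,90:360,::-1],None,fx=2.9,fy=2.9,interpolation=cv2.INTER_CUBIC))
```

```text
23.0667 [ 0.96723304  0.45555419 -0.49029334]
```

View pics/final.png

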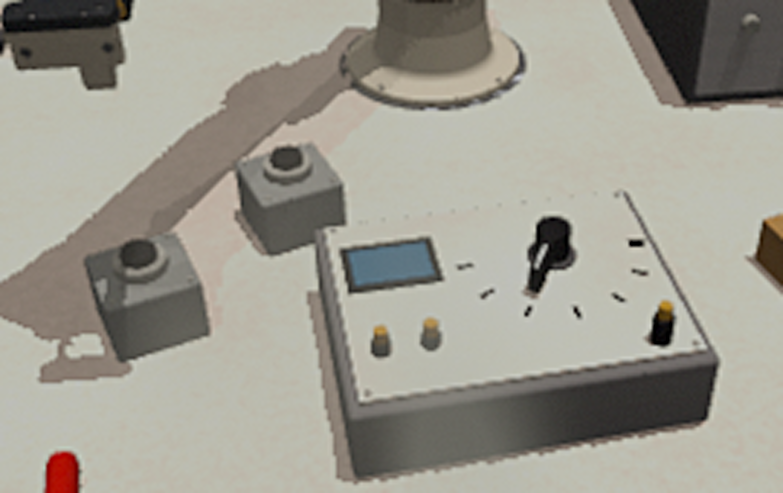

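The lever points at the fifth mark (528,311), the button (137,252) is back up, and the gripper is clear.

```bash
python3 -c "
from plant import arm
arm.job_done()"
```

```text
the job is handed in; nothing more can be done
```

The tester is set to range 5, the start button has been pressed and released, and the job was handed in at about 23 s on the robot clock.

- **Selector:** the lever started at the third mark. I pushed it two clicks clockwise with the closed fingertips, using small steps at up to about 4 N. After I backed off, both cameras showed it resting on the fifth mark. In the pictures after each push it was never past that mark.
- **Start button:** I used the box farthest to the robot's right. The force rose to about 5 N over 6 mm of travel, then hit a hard stop at 14 N, so the button was fully down. In the final scene picture it was back up.
- **Left alone:** the plug looked unmoved in the last close-up. I judged the carton, meter and screwdriver only by eye, from the scene picture taken before the button press. The arm ended clear of everything.
- **Disagreements:**
  - The finger touched the lever slightly earlier than I had assumed, so I took finer steps for the second click.
  - The two cameras first disagreed by 8 mm on the button's x position. I put that down to the button's visible side, and the press confirmed the corrected spot.

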